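# Turn the flanged hub over and build up the class robot's turntable

### The arm

A 6-joint arm with a two-finger parallel gripper is mounted at the origin on the work surface. World frame = base frame: x ahead of the robot, y to its left, z up, the work surface at z = 0. Lengths are in m, angles in rad, forces in N, time in s.
With the tool pointing down it reaches from about 0.225 to 0.875 m from the base axis. Payload 3.4 kg.
Tool frame: the origin (TCP) lies at the very end of the fingers, on their centre line; the grasp point (between the pads) lies 19 mm behind it; z points along the fingers, y is the line along which they close (so a half turn about z gives the same grasp; the last joint's range is limited). The gripper opens to 85 mm and grips with 20 to 120 N. Pads are 22 mm wide; open, the fingers measure 114 mm over their backs; the gripper's body (76 mm by 85 mm) begins 54 mm behind the grasp point. The pads swing forward as they close: fully open they stand 13 mm farther back than shut.
Start: joints at [1.112, 0.276, 1.505, -0, 1.361, -0.121], TCP at [0.191, 0.543, 0.231] pointing down, gripper open.
Joint ranges: [-2.89, 2.89], [-0.75, 2.08], [0.22, 2.7], [-1.18, 4.32], [0.11, 2.71], [-2.7, 2.7]. Speed limits (rad/s): [2.57, 2.57, 3.14, 3.14, 3.14, 3.14].

### API

Orientations are given as a unit quaternion [w, x, y, z].
In Python, from rig import readout, vision, manip gives the robot as it stands.
- The arm moves only by the shell command python3 -m handwheel 'ROWS' [FORCE]. ROWS is JSON, a list of rows, each a list of 3 entries, a list of its own where there are three numbers: the shift along the tool's x, y, z in mm, then the turn, a rotation vector about the tool's x, y, z in units of 6 degrees (1.0 is 6 degrees), then the closure, from -1 (fully open) to 1 (shut), so that 0 is half open. A call has 1 to 20 rows; each row shifts and turns the commanded pose from where the row before left it, along the tool's axes as they then stand; what a row does not reach is not made up. A row lasts 1/8 s, in which the tool goes at most 62.5 mm and 10.7 degrees, less where a joint would pass 70% of its speed; a pose out of reach is approached as far as the arm can. A call is refused whole if a number of a shift passes 62.5 or a number of a turn 1, either way. A call with a gripper value outside its range is refused whole. The fingers move at their own pace and stop on an object; FORCE is the grip in N (left out, the last holds). Time passes only in rows, so rows that do not move let the fingers close. It gives the time, the measured TCP pose, the force, the opening and the grip force at its end, in the units of the state.
- readout.get_state(): the state, without advancing time (a new reading comes with each control period).
- vision.get_image(name): name is "scene" or "top" or "wrist"; returns the picture (400x640x3 uint8, blue, green, red); there is no depth.
- vision.camera_params(name): a dict with "intrinsics" (3x3 intrinsics, pixels), "rvec" (rotation vector, rad) and "tvec" (3), from world to camera coordinates, as OpenCV has them; the wrist camera has in their place "hand_eye" (4x4, takes a point from camera to tool coordinates, whose origin is the TCP and whose axes are the flange's). Camera axes: x right, y down, z forward; pixel columns grow to the right and rows downward; lengths in m; the calibration is good to about 2 mm. A picture is of the moment at which its call begins: read the wrist's pose just before it. camera_params takes no time and is no camera call.
- manip.sign_off(): hands the job in; it is judged then, once.
The state is a dict: "clock": time; "qpos": joint angles; "qd": joint speeds; "effort": joint torques, N m; "position": TCP position; "ee_rot": TCP orientation; "contact_force": force on the tool from outside, world axes, zero at the start; "moment": the same for the moment, N m; "width": finger opening in m; "gripper_force": force on a finger pad.
Only numpy, scipy, OpenCV 4.12 (cv2) and the standard library are available. Lean on these libraries where they do the work, as an engineer would, in place of code of your own. Each camera call takes 0.05 s, during which the arm holds its last target. There are 200 camera calls.

### The job

Build up the class robot's turntable: turn over the flanged hub, which stands with its hollow flange face up, and seat it face down on the centring spigot of the black turning base; then seat the flanged cap face down on the spigot at the top of the hub. Lower each part fully home, flush and upright, before letting go of it; do not drop it on. Leave the other things on the desk where they are.

Things in the scene. Friction and masses are not known exactly. Their poses are not given: they have to be found in the camera images.
- base: Turning base of the robot, fixed to the desk: black box 150 x 150 mm, 45 mm high, with a flat aluminium disc (110 mm across, 10 mm thick) on top and, in the middle of the disc, a round upright aluminium spigot 30 mm across and 12 mm high, its top edge chamfered by about 3 mm. Origin: centre of the underside on the desk; z up.
- base_seat (a point): Centre of the flat top of the base's disc, at the foot of its spigot, 55 mm above the desk; the hub's face has to rest here. z up.
- hub: Flanged hub, plain aluminium, 96 mm long, 0.2 to 0.45 kg: octagonal flange 64 mm across flats, 14 mm thick, with a round recess 33 mm across, 14 mm deep in its face; then a barrel 46 mm across, 70 mm long; then a spigot 30 mm across, 12 mm high. It starts standing on this spigot, face up. Origin: centre of the face; z along the axis from the face to the spigot: down at the start, up at the end.
- hub_flange (a point): Middle of the hub's flange, on its axis, 7 mm from the face, about 33 mm above the desk when the hub lies on its side; axes as the hub's. x passes square through one flat; the 8 flats (26 mm long) follow every 45 degrees about z, opposite ones parallel.
- hub_barrel (a point): Middle of the hub's barrel, on its axis, 49 mm from the face; axes as the hub's. Laid on its side, the hub rests on one flat of the flange and the end of the barrel, its axis sloping 7.3 degrees with the face end higher and the middle of the barrel about 27 mm above the desk; it does not roll by itself.
- hub_seat (a point): Centre of the flat shoulder at the foot of the hub's own spigot, 84 mm from its face along its z axis; the cap's face has to rest here. Axes as the hub's.
- cap: Flanged cap, plain aluminium, 54 mm high, about 0.15 to 0.28 kg: octagonal flange 64 mm across the flats, 14 mm thick, with a recess in its underside as in the hub (33 mm across, 14 mm deep), and on it a round boss 42 mm across and 40 mm high. It starts standing face down on the desk. Origin: centre of the flange's face (underside); z axis from the face to the boss, up. x passes square through one flat.
- board: Bystander: circuit board 55 x 85 mm, 16 mm high; origin under its centre.
- screwdriver: Bystander: screwdriver 170 mm long, lying along its x axis; origin near its middle.
- battery_pack: Bystander: flat battery holder 58 x 68 mm, 19 mm high; origin under its centre.
- spacer: Bystander: spare plain aluminium ring 60 mm across, 20 mm high, hole 40 mm; origin under its centre.
There are look-alikes about, which are no part of the job. Leave any yellow look-alike of the cap alone.

How it is judged:
On the way, in this order (a step that is already met when the one before it is completed fails the run):
1. the hub has been turned over: its face points down (angle between hub's own z axis and vertical below 0.35 rad), for 0.1 s.
2. the hub is home on the base's spigot, face flush on the disc, while the gripper still touches it (z of hub in the frame of base_seat below 0.003 m and horizontal distance between hub and base_seat below 0.003 m and angle between hub's own z axis and vertical below 0.035 rad and contact force between the fingers and hub above 0.3 N), for 0.05 s.
3. the cap is home on the hub's spigot, with the hub home on the base, while the gripper still touches it (distance between cap and hub_seat below 0.0045 m and z of cap in the frame of hub_seat below 0.003 m and angle between each of cap, hub's own z axis and vertical below 0.035 rad and z of hub in the frame of base_seat below 0.003 m and horizontal distance between hub and base_seat below 0.003 m and contact force between the fingers and cap above 0.3 N), for 0.05 s.
At the end, for the whole second after the job is handed in: The hub's face rests on the base's disc (within 3 mm in height and 3 mm sideways of its centre) with the hub upright, face down, within 2 degrees; the cap's face rests on the hub's shoulder (within 3 mm in height, 4.5 mm in all) and is upright within 2 degrees; both are released and at rest (z of hub in the frame of base_seat below 0.003 m and horizontal distance between hub and base_seat below 0.003 m and angle between each of hub, cap's own z axis and vertical below 0.035 rad and distance between cap and hub_seat below 0.0045 m and z of cap in the frame of hub_seat below 0.003 m and linear speed of each of hub, cap below 0.02 m/s); the robot touches nothing.
It fails at once if one of the other things on the desk is moved by more than 30 mm (distance of any of board, screwdriver, battery_pack, spacer from where it was at the start of the episode above 0.03 m).
It also fails if it takes over 67 s, if anything falls off the work surface, if the arm or the gripper's body presses on something with over 40 N, if the wrist force passes 120 N, or if a joint passes its speed limit or range.

## Working session

There is one attempt and no reset: what is moved stays moved. The work goes in short steps, Python scripts to look and compute and a shell command to move; the robot and the scene stay as the last step left them, time stands still between calls to the robot, and variables do not carry over. Pictures are saved under pics/ and viewed, at most 14 in all, crops included, and the job is handed in when it is done.

```bash
mkdir -p pics; ls
python3 - <<'E'
from rig import readout, vision
import cv2, numpy as np
s=readout.get_state(); print(s)
for n in("top","scene"):
    cv2.imwrite(f"pics/{n}0.png",vision.get_image(n)); print(n,vision.camera_params(n))
print(vision.camera_params("wrist"))
E
```

```text
pics
{'clock': 0.0, 'qpos': array([ 1.11201425e+00,  2.76599961e-01,  1.50613650e+00, -1.39211261e-05,
        1.36070933e+00, -1.20999918e-01]), 'qd': array([ 0.00087211,  0.0018176 ,  0.00194646, -0.00018545, -0.00083511,
       -0.00037122]), 'effort': array([-1.00383604e-04, -4.16774118e+01, -2.45811099e+01, -4.41112115e-04,
        1.08781134e-02, -1.63099656e-05]), 'position': array([0.19032391, 0.5420222 , 0.23043555]), 'ee_rot': array([-2.58335529e-04,  1.68087802e-01,  9.85771592e-01, -8.89853568e-04]), 'contact_force': array([-0.22236197, -0.04824046,  0.26817422]), 'moment': array([ 0.00580282,  0.04366017, -0.04750296]), 'gripper_force': 0.0, 'width': 0.0852766585730198}
top {'intrinsics': array([[367.56609182,   0.        , 324.48201875],
       [  0.        , 367.56609182, 206.08629405],
       [  0.        ,   0.        ,   1.        ]]), 'rvec': array([ 2.11382993, -2.16060367,  0.14228354]), 'tvec': array([0.00851625, 0.56090293, 0.7382916 ])}
scene {'intrinsics': array([[452.6952499 ,   0.        , 319.52110937],
       [  0.        , 452.6952499 , 197.48027967],
       [  0.        ,   0.        ,   1.        ]]), 'rvec': array([ 2.15724888,  0.92923819, -0.41266881]), 'tvec': array([-0.37594186, -0.20646324,  1.41528543])}
{'intrinsics': array([[320.36564955,   0.        , 315.84575553],
       [  0.        , 320.36564955, 201.97496413],
       [  0.        ,   0.        ,   1.        ]]), 'hand_eye': array([[ 5.36587177e-04, -9.62513496e-01, -2.71233260e-01,
         6.89186545e-02],
       [ 9.99999572e-01,  7.20832750e-04, -5.79664542e-04,
        -2.83462506e-04],
       [ 7.53448762e-04, -2.71232833e-01,  9.62513471e-01,
        -1.42633436e-01],
       [ 0.00000000e+00,  0.00000000e+00,  0.00000000e+00,
         1.00000000e+00]])}
```

View pics/top0.png

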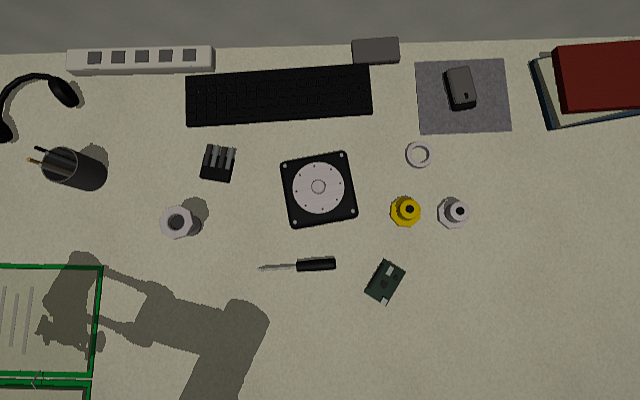

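View pics/scene0.png

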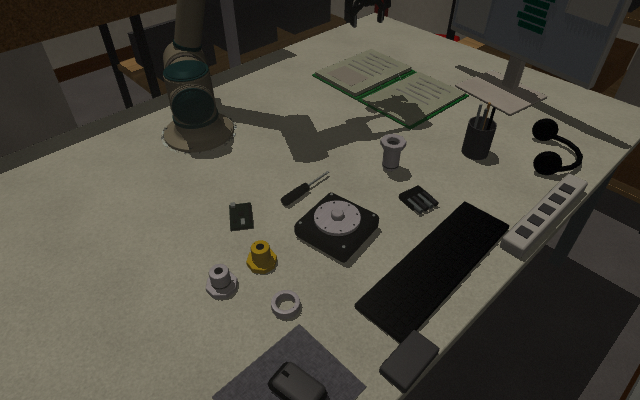

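The top view shows the hub at (177,221) with its recess up, the base at (319,188), battery pack (218,163), screwdriver (298,266), board (384,282) and spacer (418,154). Two things look like the cap: yellow at (405,211) and plain grey aluminium at (453,212). The grey one fits, since the yellow one is excluded by the task.

```bash
cat > h.py <<'E'
import numpy as np, cv2
from scipy.spatial.transform import Rotation as R
from rig import readout, vision
def cam(name, s=None):
    p=vision.camera_params(name)
    if name=="wrist":
        s=s or readout.get_state(); T=np.eye(4); q=s["ee_rot"]
        T[:3,:3]=R.from_quat([q[1],q[2],q[3],q[0]]).as_matrix(); T[:3,3]=s["position"]
        T=T@p["hand_eye"]; return p["intrinsics"],T[:3,:3],T[:3,3]
    Rm=cv2.Rodrigues(p["rvec"])[0]; return p["intrinsics"],Rm.T,-Rm.T@p["tvec"]
def toplane(c,uv,z):
    K,Rw,o=c; uv=np.atleast_2d(np.asarray(uv,float))
    d=np.c_[uv,np.ones(len(uv))]@np.linalg.inv(K).T@Rw.T
    return o+d*((z-o[2])/d[:,2])[:,None]
def proj(c,P):
    K,Rw,o=c; v=(np.atleast_2d(P)-o)@Rw@K.T; return v[:,:2]/v[:,2:]
E
python3 - <<'E'
from h import *
im=cv2.imread("pics/top0.png"); c=cam("top"); print("cam at",c[2])
hsv=cv2.cvtColor(im,cv2.COLOR_BGR2HSV)
for n,(u,v),z in (("base",(319,188),.067),("hub",(177,221),.096),("cap",(456,211),.054),("capflange",(453,213),.014),("spacer",(418,154),.02),("batt",(218,163),.019),("driver",(298,266),.01),("board",(384,282),.016),("yellow",(405,211),.014),("cup",(70,167),.08)):
    print(n,toplane(c,(u,v),z).round(3)[0])
crop=lambda u,v,w=45:cv2.resize(im[v-w:v+w,u-w:u+w],(400,400),interpolation=cv2.INTER_CUBIC)
cv2.imwrite("pics/crops.png",np.hstack([crop(177,221),crop(445,212)]))
# robust light low-saturation blobs
m=((hsv[...,1]<22)&(hsv[...,2]>110)).astype(np.uint8)
n,l,st,ce=cv2.connectedComponentsWithStats(m)
for i in range(1,n):
    if 80<st[i,4]<4000: print(st[i],ce[i].round(1))
E
```

```text
cam at [ 0.44566375 -0.01439844  0.81297947]
base [0.595 0.006 0.067]
hub [0.53  0.287 0.096]
cap [ 0.543 -0.276  0.054]
capflange [ 0.543 -0.283  0.014]
spacer [ 0.676 -0.213  0.02 ]
batt [0.667 0.232 0.019]
driver [0.436 0.057 0.01 ]
board [ 0.399 -0.126  0.016]
yellow [ 0.55  -0.179  0.014]
cup [0.649 0.522 0.08 ]
[407 142  26  25 258] [419.6 153.8]
[ 293  162   51   52 1977] [317.9 187.3]
[439 200  30  28 421] [454. 215.]
[159 205  34  34 560] [175.4 221.5]
```

View pics/crops.png

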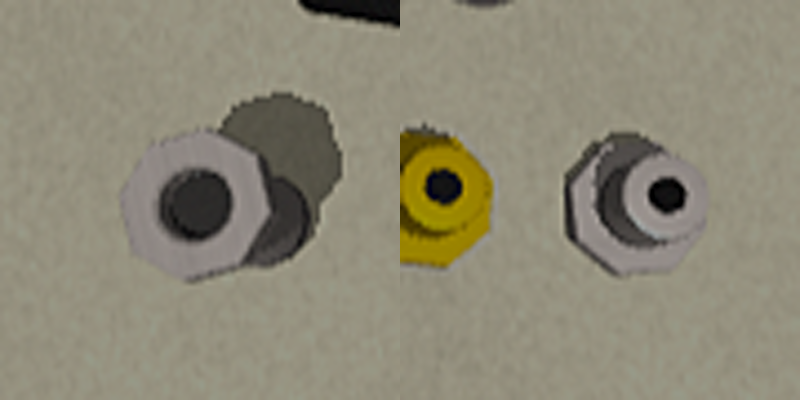

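The enlarged crop shows the hub at left (flange centre at about pixel (176,222)) and the plain aluminium octagonal cap at right, next to the yellow look-alike. I'll move over the hub to look from near.

```bash
python3 -m handwheel '[[[-50,-16,0],[0,0,0],-1],[[-50,-16,0],[0,0,0],-1],[[-50,-16,0],[0,0,0],-1],[[-50,-16,0],[0,0,0],-1],[[-50,-16,0],[0,0,0],-1],[[-50,-16,0],[0,0,0],-1],[[-50,-16,0],[0,0,0],-1],[[-55,-16,0],[0,0,0],-1],[[0,0,0],[0,0,0],-1],[[0,0,0],[0,0,0],-1]]'
python3 - <<'E'
from h import *
s=readout.get_state(); c=cam("wrist",s); im=vision.get_image("wrist"); cv2.imwrite("pics/w1.png",im)
print(s["qpos"].round(3))
hsv=cv2.cvtColor(im,cv2.COLOR_BGR2HSV); print(proj(c,[[.53,.287,.096]]))
g=cv2.cvtColor(im,cv2.COLOR_BGR2GRAY)
E
```

```text
clock: 1.35
position: [0.5298, 0.2874, 0.2307]
ee_rot: [-0.001, 0.169, 0.986, -0.0]
contact_force: [-1.3, 1.6, 0.0]
width: 0.0859
gripper_force: 0.0
[ 3.810e-01  3.190e-01  1.444e+00  1.000e-03  1.381e+00 -8.510e-01]
[[316.12478798 192.67636895]]
```

View pics/w1.png

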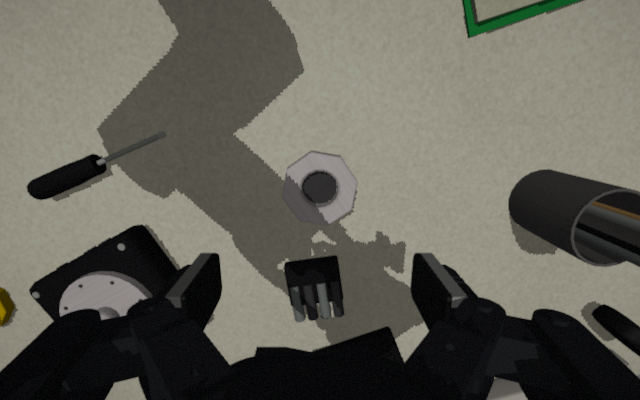

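The wrist view shows the flange octagon at about (320,188), with recess (320,187), unobstructed. Next I extract its outline.

```bash
cat >> h.py <<'E'
def flange(im,c,uv,z,w=60):
    """octagon of pinkish aluminium round uv: centre on plane z, flat directions (deg, world, mod 45)"""
    b=im.astype(float); sub=np.zeros(im.shape[:2],np.uint8)
    u,v=map(int,uv); r=np.s_[max(0,v-w):v+w,u-w:u+w]
    m=((b[...,2]-b[...,1])>=-0.02*b[...,2])&((b[...,0]/(b[...,1]+1))>.93)&(b[...,1]>45)
    sub[r]=m[r]; sub=cv2.morphologyEx(sub,cv2.MORPH_OPEN,np.ones((3,3),np.uint8))
    cs=cv2.findContours(sub,cv2.RETR_EXTERNAL,cv2.CHAIN_APPROX_NONE)[0]
    k=max(cs,key=cv2.contourArea); h=cv2.convexHull(k)
    P=toplane(c,h[:,0]+0.0,z)[:,:2]*1000
    M=cv2.moments(P.astype(np.float32)); ce=np.array([M["m10"],M["m01"]])/M["m00"]
    a=np.radians(np.arange(0,180,1)); wd=np.ptp(P@np.array([np.cos(a),np.sin(a)]),axis=0)
    f=np.array([wd[[i,(i+45)%180,(i+90)%180,(i+135)%180]].mean() for i in range(45)])
    return ce/1000,f.argmin(),f.min(),f.max(),M["m00"],h[:,0]
E
python3 - <<'E'
from h import *
im=cv2.imread("pics/w1.png"); c=cam("wrist")
print(flange(im,c,(320,188),.096)); print(toplane(c,(320,187),.096))
print(im[160,320],im[205,300],im[100,400],im[230,270])
E
```

```text
(array([0.52735636, 0.2911772 ]), np.int64(16), np.float64(64.46214971701602), np.float64(68.41726092002637), 3398.2005385630764, array([[314, 151],
       [339, 155],
       [340, 156],
       [349, 169],
       [355, 178],
       [356, 180],
       [356, 187],
       [355, 194],
       [354, 199],
       [352, 206],
       [351, 209],
       [349, 211],
       [342, 216],
       [334, 221],
       [328, 224],
       [321, 224],
       [315, 223],
       [304, 221],
       [299, 220],
       [296, 217],
       [285, 202],
       [283, 199],
       [282, 197],
       [282, 195],
       [286, 169],
       [289, 166],
       [293, 163],
       [300, 158],
       [310, 151]], dtype=int32))
[[0.52583406 0.29246957 0.096     ]]
[146 146 152] [78 78 81] [134 149 151] [73 84 86]
```

Hub centre is (0.527, 0.2915) with flats at 16°+45k, and the width comes out at 64.5 mm, as it should. Plan:
1. Take the barrel from the side with the tool pitched about 20° below horizontal.
2. Lay the hub on its side.
3. Regrasp it and turn it upright.

First, yaw and tilt.

```bash
python3 -m handwheel '[[[0,0,0],[0,0,1],-1],[[0,0,0],[0,0,1],-1],[[0,0,0],[0,0,1],-1],[[0,0,0],[0,0,1],-1],[[0,0,0],[0,0,1],-1],[[0,0,0],[0,0,1],-1],[[0,0,0],[0,0,1],-1],[[0,0,0],[0,0,1],-1],[[0,0,0],[0,0,1],-1],[[0,0,0],[0,0.5,0.1],-1],[[0,0,0],[0,1,0],-1],[[0,0,0],[0,1,0],-1],[[0,0,0],[0,1,0],-1]]'
python3 - <<'E'
from h import *
s=readout.get_state();print(s["qpos"].round(3)); print(cam("wrist")[2].round(3)); q=s["ee_rot"]; print(R.from_quat([q[1],q[2],q[3],q[0]]).as_matrix().round(3))
E
```

```text
clock: 3.02
position: [0.5288, 0.289, 0.232]
ee_rot: [-0.147, 0.59, 0.786, 0.111]
contact_force: [-0.3, -0.3, -0.3]
width: 0.0854
gripper_force: 0.0
[ 0.161  0.31   1.516  0.375  1.376 -0.206]
[0.525 0.301 0.39 ]
[[-0.26   0.96  -0.1  ]
 [ 0.895  0.279  0.347]
 [ 0.362  0.001 -0.932]]
```

```bash
python3 -m handwheel '[[[0,0,-12],[0,1,0],-1],[[0,0,-12],[0,1,0],-1],[[0,0,-12],[0,1,0],-1],[[0,0,-12],[0,1,0],-1],[[0,0,-12],[0,1,0],-1],[[0,0,-12],[0,1,0],-1],[[0,0,-12],[0,1,0],-1],[[0,0,-12],[0,1,0],-1],[[0,0,0],[0,0.2,0],-1],[[0,0,0],[0,0,0],-1],[[0,0,0],[0,0,0],-1]]'
cat >> h.py <<'E'
def pose():
    s=readout.get_state(); q=s["ee_rot"]; return s["position"],R.from_quat([q[1],q[2],q[3],q[0]]),s
def go(target,Rt=None):
    """shift in mm (tool axes as they stand) and turn in 6-deg units to reach target"""
    p,r,s=pose(); print("shift",(r.inv().apply(np.array(target)-p)*1000).round(1), "q",s["qpos"].round(2),"t",round(s["clock"],2))
    if Rt is not None: print("turn",(np.degrees((r.inv()*Rt).as_rotvec())/6).round(2))
def down(az,pitch,xup=1):
    """tool z at azimuth az, pitch below horizontal (deg); x upward"""
    a,b=np.radians([az,pitch]); z=np.array([np.cos(a)*np.cos(b),np.sin(a)*np.cos(b),-np.sin(b)])
    y=np.array([np.sin(a),-np.cos(a),0])*xup; return R.from_matrix(np.c_[np.cross(y,z),y,z])
E
python3 - <<'E'
from h import *
print(pose()[1].as_matrix().round(3))
go([.5505,.2094,.076],down(106,20))
go([.522,.3087,.0385],down(106,20))
E
```

```text
clock: 4.4
position: [0.547, 0.2287, 0.3014]
ee_rot: [-0.459, 0.491, 0.655, 0.346]
contact_force: [0.7, -0.6, 0.1]
width: 0.0853
gripper_force: 0.0
[[-0.096  0.961 -0.261]
 [ 0.326  0.278  0.903]
 [ 0.94   0.001 -0.34 ]]
shift [-218.6   -2.2   58.3] q [-0.26  0.51  1.57  0.98  1.83 -0.69] t 4.4
turn [-0.02 -0.02  0.02]
shift [-218.7   -2.   168.2] q [-0.26  0.51  1.57  0.98  1.83 -0.69] t 4.4
turn [-0.02 -0.02  0.02]
```

```bash
python3 -m handwheel '[[[-40,-2,-5],[0,-0.7,0],-1],[[-40,0,0],[0,0,0],-1],[[-40,0,0],[0,0,0],-1],[[-40,0,0],[0,0,0],-1],[[-20,0,0],[0,0,0],-1],[[0,0,0],[0,0,0],-1],[[0,0,0],[0,0,0],-1]]'
python3 - <<'E'
from h import *
go([.5222,.3082,.0373],down(106,24))
E
```

```text
clock: 5.28
position: [0.5666, 0.1554, 0.1383]
ee_rot: [-0.435, 0.504, 0.67, 0.328]
contact_force: [-0.2, 0.5, -0.2]
width: 0.0856
gripper_force: 0.0
shift [-27.5  -0.4 186.5] q [-0.35  0.7   1.61  0.84  1.69 -0.93] t 5.28
turn [-0.01  0.    0.02]
```

```bash
python3 -m handwheel '[[[-14,0,30],[0,0,0],-1],[[-13.5,0,30],[0,0,0],-1],[[0,0,30],[0,0,0],-1],[[0,0,30],[0,0,0],-1],[[0,0,25],[0,0,0],-1],[[0,0,20],[0,0,0],-1],[[0,0,15],[0,0,0],-1],[[0,0,6],[0,0,0],-1],[[0,0,0],[0,0,0],-1]]'
python3 - <<'E'
from h import *
go([.5222,.3082,.0373],down(106,24)); im=vision.get_image("wrist"); cv2.imwrite("pics/w2.png",im)
E
```

```text
clock: 6.4
position: [0.5226, 0.3074, 0.036]
ee_rot: [-0.435, 0.504, 0.67, 0.328]
contact_force: [0.6, -0.8, -0.5]
width: 0.0852
gripper_force: 0.0
shift [ 1.6 -0.1  0.3] q [-0.13  0.79  1.82  1.01  1.41 -1.08] t 6.4
turn [-0.01 -0.    0.  ]
```

View pics/w2.png

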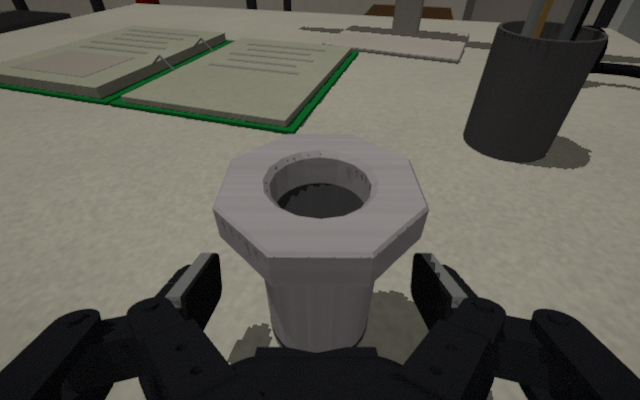

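The hub is centred between the fingers (column 320) with a flat square to the tool. I'll close and lift.

```bash
python3 -m handwheel '[[[0,0,0],[0,0,0],0.3],[[0,0,0],[0,0,0],0.3],[[0,0,0],[0,0,0],1],[[0,0,0],[0,0,0],1],[[0,0,0],[0,0,0],1],[[0,0,0],[0,0,0],1],[[12,0,-5],[0,0,0],1],[[20,0,-9],[0,0,0],1],[[25,0,-11],[0,0,0],1],[[25,0,-11],[0,0,0],1],[[0,0,0],[0,0,0],1]]' 60
python3 - <<'E'
from h import *
go([.5222,.3082,.0373],down(286,66,-1))
E
```

```text
clock: 7.82
position: [0.5225, 0.3079, 0.1279]
ee_rot: [-0.434, 0.504, 0.671, 0.328]
contact_force: [-0.3, -0.4, -2.9]
width: 0.0448
gripper_force: 61.2
shift [-82.5  -0.6  37.3] q [-0.13  0.65  1.78  1.    1.5  -0.94] t 7.83
turn [  0.04 -14.98   0.03]
```

```bash
python3 -m handwheel '[[[0,0,0],[0,-1,0],1],[[0,0,0],[0,-1,0],1],[[0,0,0],[0,-1,0],1],[[0,0,0],[0,-1,0],1],[[0,0,0],[0,-1,0],1],[[0,0,0],[0,-1,0],1],[[0,0,0],[0,-1,0],1],[[0,0,0],[0,-1,0],1],[[0,0,0],[0,-1,0],1],[[0,0,0],[0,-1,0],1],[[0,0,0],[0,-1,0],1],[[0,0,0],[0,-1,0],1],[[0,0,0],[0,-1,0],1],[[0,0,0],[0,-0.78,0],1],[[0,0,0],[0,0,0],1]]'
python3 - <<'E'
from h import *
go([.515,.31,.0084],down(286,73.3,-1))
im=vision.get_image("scene"); c=cam("scene"); u=proj(c,[[.52,.3,.1]])[0].astype(int); print(u)
cv2.imwrite("pics/s2.png",cv2.resize(im[u[1]-60:u[1]+60,u[0]-80:u[0]+80],None,fx=4,fy=4))
E
```

```text
clock: 9.7
position: [0.5202, 0.3088, 0.1236]
ee_rot: [0.114, 0.594, 0.791, -0.089]
contact_force: [-0.5, -0.1, -2.8]
width: 0.0443
gripper_force: 61.5
shift [ 35.6  -4.  109.6] q [ 0.59  0.46  1.54 -0.29  1.25  0.41] t 9.7
turn [-0.04 -0.01  0.04]
[393 136]
```

View pics/s2.png

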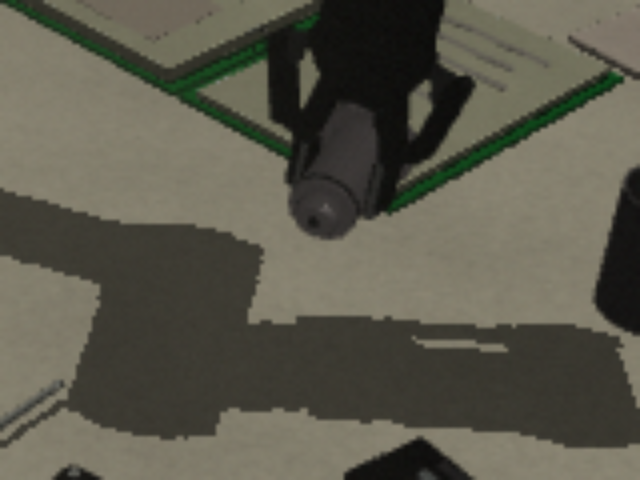

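The scene crop shows the hub horizontal in the grip, spigot end toward the camera at crop (325,208). Now lower it.

```bash
python3 -m handwheel '[[[14.4,0,47.9],[0,0,0],1],[[14.4,0,47.9],[0,0,0],1],[[0.9,0,2.9],[0,0,0],1],[[0.9,0,2.9],[0,0,0],1],[[0.6,0,1.9],[0,0,0],1],[[0.6,0,1.9],[0,0,0],1],[[0,0,0],[0,0,0],1],[[0,0,0],[0,0,0],1]]'
```

```text
clock: 10.75
position: [0.5224, 0.3081, 0.0159]
ee_rot: [0.116, 0.595, 0.79, -0.087]
contact_force: [0.3, -0.2, -2.3]
width: 0.0443
gripper_force: 62.4
```

```bash
python3 -m handwheel '[[[0.6,0,1.9],[0,0,0],1],[[0.6,0,1.9],[0,0,0],1],[[0.3,0,1],[0,0,0],1],[[0,0,0],[0,0,0],1],[[0,0,0],[0,0,0],1]]'
```

```text
clock: 11.38
position: [0.5223, 0.308, 0.0104]
ee_rot: [0.116, 0.595, 0.79, -0.087]
contact_force: [-0.1, 0.4, -3.4]
width: 0.0444
gripper_force: 62.4
```

```bash
python3 -m handwheel '[[[0.3,0,1],[0,0,0],1],[[0.3,0,1],[0,0,0],1],[[0,0,0],[0,0,0],1],[[0,0,0],[0,0,0],1]]'; python3 -m handwheel '[[[0.3,0,0.9],[0,0,0],1],[[0,0,0],[0,0,0],1]]'
```

```text
clock: 11.88
position: [0.5225, 0.308, 0.0093]
ee_rot: [0.116, 0.595, 0.79, -0.087]
contact_force: [-2.0, 0.0, 5.9]
width: 0.0445
gripper_force: 63.3
clock: 12.12
position: [0.5225, 0.308, 0.0092]
ee_rot: [0.116, 0.595, 0.79, -0.087]
contact_force: [-3.2, -1.2, 10.6]
width: 0.0444
gripper_force: 64.1
```

```bash
python3 -m handwheel '[[[0,0,0],[0,0,0],0.2],[[0,0,0],[0,0,0],-0.4],[[0,0,0],[0,0,0],-1],[[0,0,0],[0,0,0],-1],[[0,0,0],[0,0,0],-1],[[0,0,-30],[0,0,0],-1],[[0,0,-50],[0,0,0],-1],[[0,0,-50],[0,0,0],-1],[[0,0,-40],[0,0,0],-1],[[0,0,0],[0,0,0],-1],[[0,0,0],[0,0,0],-1]]'
python3 - <<'E'
from h import *
s=readout.get_state(); c=cam("wrist",s); im=vision.get_image("wrist"); cv2.imwrite("pics/w3.png",im); print(c[2], proj(c,[[.521,.313,.027]]))
ax=np.array([-.2756,.9613,0]); g=np.array([.521,.3132,.027])
print(proj(c,[g+.052*ax,g-.032*ax]))
E
```

```text
clock: 13.5
position: [0.5083, 0.3545, 0.1695]
ee_rot: [0.116, 0.595, 0.79, -0.088]
contact_force: [0.1, 0.2, -0.2]
width: 0.0853
gripper_force: 0.0
[0.47871934 0.45707563 0.28633613] [[317.25791865 188.48622292]]
[[317.55447822 135.1150171 ]
 [317.19274534 216.37640357]]
```

View pics/w3.png

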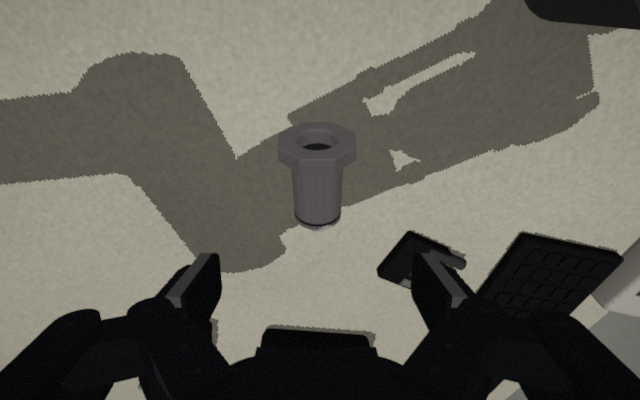

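The hub lies flat, axis at column 317, recess at (317,146), spigot end at row about 225. It stayed as released.

Run:
```python
from h import *
c=cam("wrist")
ax=np.array([-.2756,.9613,0]); g=np.array([.521,.3132,.027])
f=toplane(c,(317,145.5),.0335)[0]; print("face",f,(f-g)@ax)
r=.023; a=g-.029*ax; a[2]=.0237
for d in(.03,.033,.036,.039): # barrel end top/low rim
    print(d,proj(c,[g-d*ax+[0,0,-.004-.023+.001]]),proj(c,[g+(.084-.0)*0*ax]))
P=np.array([.521,.3132,.027])+.019*down(106,43).as_matrix()[:,2]; print(P)
go(P,down(106,43)); go(P-.11*down(106,43).as_matrix()[:,2])
```

```text
face [0.50757135 0.35644816 0.0335    ] 0.0452753871831038
0.03 [[317.74053444 200.68192353]] [[317.91601486 188.36504119]]
0.033 [[317.72817959 203.08461519]] [[317.91601486 188.36504119]]
0.036 [[317.715942   205.46450257]] [[317.91601486 188.36504119]]
0.039 [[317.70382002 207.82190879]] [[317.91601486 188.36504119]]
[0.51716982 0.32655742 0.01404203]
shift [ 16.7   1.6 156.6] q [ 0.65  0.45  1.43 -0.28  1.38  0.44] t 13.55
turn [-0.03 10.62 -0.  ]
shift [-81.9   1.4 107.9] q [ 0.65  0.45  1.43 -0.28  1.38  0.44] t 13.55
```

```bash
python3 -m handwheel '[[[0,0,0],[0,1,0],-1],[[0,0,0],[0,1,0],-1],[[0,0,0],[0,1,0],-1],[[0,0,0],[0,1,0],-1],[[0,0,-10],[0,1,0],-1],[[0,0,-10],[0,1,0],-1],[[0,0,-10],[0,1,0],-1],[[0,0,-10],[0,1,0],-1],[[0,0,-10],[0,1,0],-1],[[0,0,-10],[0,1,0],-1],[[0,0,-10],[0,0.62,0],-1],[[0,0,0],[0,0,0],-1],[[0,0,0],[0,0,0],-1]]'
python3 - <<'E'
from h import *
go([.5182,.3232,.014],down(106,43))
E
```

```text
clock: 15.18
position: [0.5165, 0.3268, 0.2314]
ee_rot: [-0.319, 0.552, 0.732, 0.239]
contact_force: [0.3, -0.2, 0.7]
width: 0.0853
gripper_force: 0.0
shift [-161.7    1.   145.3] q [ 0.    0.39  1.64  0.79  1.45 -0.51] t 15.18
turn [-0.02 -0.   -0.01]
```

```bash
python3 -m handwheel '[[[-50,1,0],[0,0,0],-1],[[-50,0,0],[0,0,0],-1],[[-40,0,15],[0,0,0],-1],[[-21,0,30],[0,0,0],-1],[[0,0,30],[0,0,0],-1],[[0,0,30],[0,0,0],-1],[[0,0,20],[0,0,0],-1],[[0,0,15],[0,0,0],-1],[[0,0,5],[0,0,0],-1],[[0,0,0],[0,0,0],-1],[[0,0,0],[0,0,0],-1]]'
python3 - <<'E'
from h import *
go([.5182,.3232,.014],down(106,43))
E
```

```text
clock: 16.55
position: [0.5196, 0.3232, 0.016]
ee_rot: [-0.318, 0.552, 0.733, 0.24]
contact_force: [-0.5, -0.0, 0.3]
width: 0.0853
gripper_force: 0.0
shift [-1.2 -1.3  1.7] q [-0.    0.66  1.83  0.88  1.14 -0.87] t 16.55
turn [ 0.01 -0.    0.01]
```

```bash
python3 -m handwheel '[[[-1,-1,1.5],[0,0,0],0],[[0,0,0],[0,0,0],0.3],[[0,0,0],[0,0,0],1],[[0,0,0],[0,0,0],1],[[0,0,0],[0,0,0],1],[[0,0,0],[0,0,0],1],[[7,0,-7],[0,0,0],1],[[20,0,-19],[0,0,0],1],[[35,0,-33],[0,0,0],1],[[35,0,-33],[0,0,0],1],[[25,0,-23],[0,0,0],1],[[0,0,0],[0,0,0],1]]' 70
python3 - <<'E'
from h import *
c=cam("wrist"); cv2.imwrite("pics/w4.png",vision.get_image("wrist"))
go([.595,.006,.2])
E
```

```text
clock: 18.05
position: [0.5189, 0.3228, 0.1834]
ee_rot: [-0.317, 0.551, 0.734, 0.241]
contact_force: [0.5, -0.1, -3.4]
width: 0.045
gripper_force: 71.6
shift [-208.7  -13.5 -250.5] q [-0.    0.44  1.7   0.8   1.38 -0.6 ] t 18.1
```

```bash
python3 -m handwheel '[[[0,0,0],[0,-1,0],1],[[0,0,0],[0,-1,0],1],[[0,0,0],[0,-1,0],1],[[0,0,0],[0,-1,0],1],[[0,0,0],[0,-1,0],1],[[0,0,0],[0,-1,0],1],[[0,0,0],[0,-1,0],1],[[0,0,0],[0,-1,0],1],[[0,0,0],[0,-1,0],1],[[0,0,0],[0,-1,0],1],[[0,0,0],[0,-1,0],1],[[0,0,0],[0,-1,0],1],[[0,0,0],[0,-1,0],1],[[0,0,0],[0,-1,0],1],[[0,0,0],[0,-1,0],1],[[0,0,0],[0,-1,0],1],[[0,0,0],[0,-0.2,0],1],[[0,0,0],[0,0,0],1]]'
python3 - <<'E'
from h import *
go([.595,.04,.24],down(286,39.7,-1))
im=vision.get_image("scene"); c=cam("scene"); u=proj(c,[[.52,.32,.2]])[0].astype(int)
cv2.imwrite("pics/s3.png",im); print(u)
im=vision.get_image("top"); cv2.imwrite("pics/t3.png",im)
E
```

```text
clock: 20.35
position: [0.5175, 0.3227, 0.1795]
ee_rot: [0.338, 0.544, 0.724, -0.256]
contact_force: [0.3, -0.2, -3.7]
width: 0.0443
gripper_force: 71.6
shift [-234.2   -4.   186.3] q [ 0.84  0.64  1.36 -0.71  1.68  0.68] t 20.35
turn [-0.01 -0.02  0.03]
[402 100]
```

```bash
python3 -m handwheel '[[[-27.6,-1.8,40.3],[0,0,0],1],[[-27.6,-1.8,40.3],[0,0,0],1],[[-27.6,-1.8,40.3],[0,0,0],1],[[-27.6,-1.8,40.3],[0,0,0],1],[[-27.6,-1.8,40.3],[0,0,0],1],[[-27.6,-1.8,40.3],[0,0,0],1],[[-27.6,-1.8,40.3],[0,0,0],1],[[0,0,0],[0,0,0],1],[[0,0,0],[0,0,0],1],[[0,0,0],[0,0,0],1]]'
python3 - <<'E'
from h import *
go([.599,-.008,.148],down(286,39.7,-1))
S=vision.get_image("scene");W=vision.get_image("wrist");T=vision.get_image("top")
cv2.imwrite("pics/s4.png",S);cv2.imwrite("pics/w4b.png",W);cv2.imwrite("pics/t4.png",T)
r=lambda im,c,P,f:(lambda u:cv2.resize(im[u[1]-50:u[1]+50,max(0,u[0]-66):u[0]+66],None,fx=f,fy=f,interpolation=cv2.INTER_CUBIC))(print(proj(c,P)) or proj(c,P)[0].astype(int))
a=r(S,cam("scene"),[[.595,.006,.13]],3);b=r(T,cam("top"),[[.595,.006,.1]],3)
cv2.imwrite("pics/c4.png",np.hstack([a,b]))
E
```

```text
clock: 21.7
position: [0.6003, -0.007, 0.1495]
ee_rot: [0.339, 0.545, 0.724, -0.254]
contact_force: [-0.8, -0.0, -3.2]
width: 0.0444
gripper_force: 72.4
shift [ 0.8 -1.5  1.5] q [ 0.35  0.48  1.77 -0.97  1.2   0.59] t 21.7
turn [ 0.02 -0.03 -0.  ]
[[335.77216927 191.37719389]]
[[318.70000543 184.84191065]]
```

View pics/c4.png

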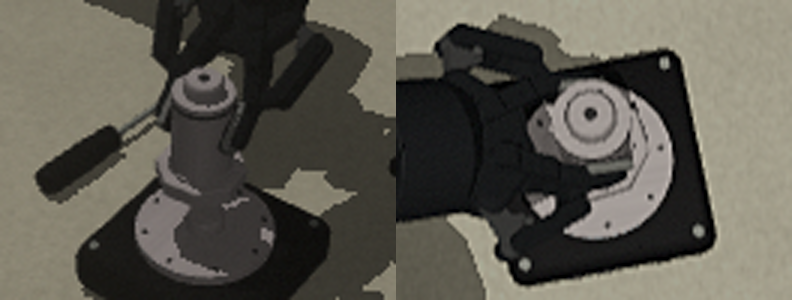

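Both views show the hub upright, face down over the disc: spigot tip hole at scene (337,167) and top (317,172). Triangulate the tip against the base spigot.

```bash
cat >> h.py <<'E'
def tri(cs,uvs):
    A=np.zeros((3,3));b=np.zeros(3)
    for c,uv in zip(cs,uvs):
        K,Rw,o=c; d=Rw@np.linalg.inv(K)@np.r_[uv,1]; d/=np.linalg.norm(d); M=np.eye(3)-np.outer(d,d); A+=M;b+=M@o
    return np.linalg.solve(A,b)
def dark(im,uv,w=5):
    u,v=uv; s=im[v-w:v+w+1,u-w:u+w+1].astype(float).sum(2); s=np.clip(np.percentile(s,50)-s,0,None); s[s<s.max()*.4]=0
    y,x=np.mgrid[-w:w+1,-w:w+1]; return np.array([u+(s*x).sum()/s.sum(),v+(s*y).sum()/s.sum()])
E
python3 - <<'E'
from h import *
S,T=cv2.imread("pics/s4.png"),cv2.imread("pics/t4.png"); cs,ct=cam("scene"),cam("top")
a,b=dark(S,(337,166),3),dark(T,(317,171),3); print("tip px",a,b); p=tri([cs,ct],[a,b]); print("tip",p.round(4),proj(cs,p),proj(ct,p))
# base disc ellipse in first images -> centre on z=.055
for n,c,uv in(("top",ct,(318,187)),("scene",cs,(338,217))):
    im=cv2.imread(f"pics/{n}0.png"); h=cv2.cvtColor(im,cv2.COLOR_BGR2HSV); w=55
    m=np.zeros(im.shape[:2],np.uint8); r=np.s_[uv[1]-w:uv[1]+w,uv[0]-w:uv[0]+w]
    m[r]=((h[...,2]>75)&(im[...,0]/(im[...,1]+1.)>.93))[r]
    k=max(cv2.findContours(m,cv2.RETR_EXTERNAL,cv2.CHAIN_APPROX_NONE)[0],key=cv2.contourArea)
    P=(toplane(c,cv2.convexHull(k)[:,0],.055)[:,:2]*1000).astype(np.float32); print(n,cv2.fitEllipse(P),cv2.minEnclosingCircle(P))
# 2-view height check via screws: spigot guess
E
```

```text
tip px [336.21078431 165.68360071] [316.3272164  171.44971401]
tip [0.5958 0.0058 0.204 ] [[336.71929705 165.5797776 ]] [[316.84163715 171.84463431]]
top ((600.0216674804688, 8.974336624145508), (108.99134063720703, 110.83070373535156), 88.7295150756836) ((600.0294189453125, 8.366973876953125), 55.686683654785156)
scene ((599.6031494140625, 7.092570781707764), (108.2883071899414, 108.86868286132812), 7.064995765686035) ((599.50927734375, 7.207887649536133), 54.827003479003906)
```

```bash
python3 -m handwheel '[[[0.3,4.3,-0.4],[0,0,0],1],[[11.5,0,9.6],[0,0,0],1],[[11.5,0,9.6],[0,0,0],1],[[3.8,0,3.2],[0,0,0],1],[[0,0,0],[0,0,0],1],[[0,0,0],[0,0,0],1]]'
python3 - <<'E'
from h import *
go([.6043,-.0053,.1145],down(286,39.7,-1))
S=vision.get_image("scene");T=vision.get_image("top")
cv2.imwrite("pics/s5.png",S);cv2.imwrite("pics/t5.png",T)
cs,ct=cam("scene"),cam("top")
def fit(im,c,z):
    u=proj(c,[[.6,.008,z]])[0].round().astype(int); return dark(im,u,4)
a,b=fit(S,cs,.17),fit(T,ct,.17); p=tri([cs,ct],[a,b]); print(a,b,p.round(4),proj(cs,p),proj(ct,p))
r=lambda im,u,f:cv2.resize(im[u[1]-50:u[1]+50,u[0]-66:u[0]+66],None,fx=f,fy=f,interpolation=cv2.INTER_CUBIC)
cv2.imwrite("pics/c5.png",np.hstack([r(S,(338,195),3),r(T,(317,180),3)]))
E
```

```text
clock: 22.6
position: [0.6043, -0.0062, 0.1144]
ee_rot: [0.339, 0.545, 0.724, -0.255]
contact_force: [-0.3, 0.5, -3.4]
width: 0.0444
gripper_force: 72.5
shift [ 0.5  0.3 -0.8] q [ 0.34  0.53  1.79 -0.99  1.16  0.65] t 22.6
turn [ 0.01 -0.02  0.  ]
[336.61705817 176.25366546] [316.60387459 173.93678307] [0.598  0.0061 0.176 ] [[337.24811681 176.1276857 ]] [[317.22653954 174.41293538]]
```

View pics/c5.png

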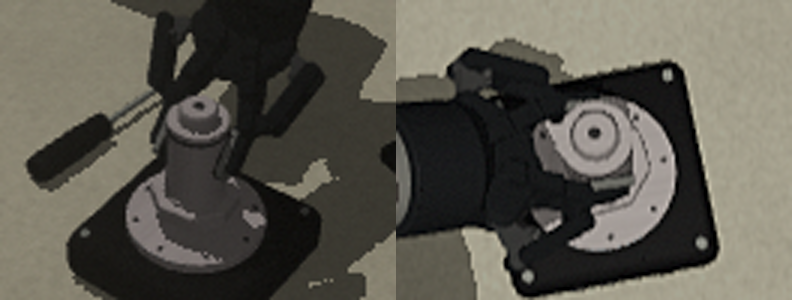

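Run:
```python
from h import *
S,T=cv2.imread("pics/s5.png"),cv2.imread("pics/t5.png");cs,ct=cam("scene"),cam("top")
a,b=dark(S,(338,180),2),dark(T,(317,174),3);p=tri([cs,ct],[a,b]); print(a,b,p.round(4),proj(cs,p),proj(ct,p))
S,T=cv2.imread("pics/s4.png"),cv2.imread("pics/t4.png")
a,b=dark(S,(337,167),2),dark(T,(317,172),3);p=tri([cs,ct],[a,b]); print(a,b,p.round(4),proj(cs,p),proj(ct,p))
```

```text
[337.90669014 179.81924883] [316.60817627 173.93416512] [0.6006 0.0069 0.1669] [[338.25266553 179.75059808]] [[316.94599555 174.19329092]]
[336.5739645  166.48047337] [316.3272164  171.44971401] [0.5965 0.006  0.202 ] [[336.98440507 166.39681984]] [[316.74135185 171.76797634]]
```

```bash
python3 -m handwheel '[[[0.7,-0.2,-0.8],[0,0,0],1],[[1.5,0,1.3],[0,0,0],1],[[1.5,0,1.3],[0,0,0],1],[[1.5,0,1.3],[0,0,0],1],[[1.5,0,1.3],[0,0,0],1],[[0,0,0],[0,0,0],1]]'; python3 -m handwheel '[[[1.1,0,1],[0,0,0],1],[[1.1,0,1],[0,0,0],1],[[1.1,0,1],[0,0,0],1],[[0,0,0],[0,0,0],1]]'
```

```text
clock: 23.45
position: [0.6035, -0.0054, 0.1059]
ee_rot: [0.338, 0.545, 0.724, -0.255]
contact_force: [0.0, -0.1, -3.1]
width: 0.0444
gripper_force: 72.5
clock: 23.95
position: [0.6035, -0.0056, 0.1015]
ee_rot: [0.338, 0.545, 0.724, -0.255]
contact_force: [-0.6, -0.6, -2.7]
width: 0.0446
gripper_force: 72.5
```

```bash
python3 -m handwheel '[[[0.8,0,0.6],[0,0,0],1],[[0.8,0,0.6],[0,0,0],1],[[0.4,0,0.3],[0,0,0],1],[[0,0,0],[0,0,0],1],[[0,0,0],[0,0,0],1]]'; python3 -m handwheel '[[[0.4,0,0.3],[0,0,0],1],[[0.4,0,0.3],[0,0,0],1],[[0,0,0],[0,0,0],1],[[0,0,0],[0,0,0],1]]'
```

```text
clock: 24.58
position: [0.6036, -0.0055, 0.0992]
ee_rot: [0.339, 0.545, 0.724, -0.255]
contact_force: [-0.2, 0.4, -2.8]
width: 0.0446
gripper_force: 72.5
clock: 25.08
position: [0.6036, -0.0055, 0.0989]
ee_rot: [0.339, 0.545, 0.723, -0.255]
contact_force: [-2.9, 2.2, 3.7]
width: 0.0446
gripper_force: 73.1
```

```bash
python3 -m handwheel '[[[0.5,0,0.4],[0,0,0],1],[[0,0,0],[0,0,0],1],[[0,0,0],[0,0,0],1]]'; python3 -m handwheel '[[[0.4,0,0.3],[0,0,0],1],[[0,0,0],[0,0,0],1],[[0,0,0],[0,0,0],1]]'
python3 - <<'E'
from h import *
s=pose()[2];print(s["moment"])
S=vision.get_image("scene");T=vision.get_image("top");cs,ct=cam("scene"),cam("top")
cv2.imwrite("pics/s6.png",S);cv2.imwrite("pics/t6.png",T)
print(proj(cs,[.6,.0075,.151]),proj(ct,[.6,.0075,.151]))
a,b=dark(S,tuple(proj(cs,[.6,.0075,.151])[0].round().astype(int)),2),dark(T,(317,175),3);p=tri([cs,ct],[a,b]); print(a,b,p.round(4),proj(cs,p),proj(ct,p))
E
```

```text
clock: 25.45
position: [0.6036, -0.0056, 0.0989]
ee_rot: [0.339, 0.545, 0.723, -0.255]
contact_force: [-3.5, 3.2, 5.2]
width: 0.0445
gripper_force: 73.8
clock: 25.82
position: [0.6036, -0.0056, 0.0989]
ee_rot: [0.34, 0.545, 0.723, -0.255]
contact_force: [-4.6, 3.7, 9.0]
width: 0.0443
gripper_force: 73.9
[-0.07450096  0.10453745 -0.29923007]
[[338.06711097 185.0255081 ]] [[316.94044181 176.542988  ]]
[337.80256822 184.97966827] [316.61547792 176.26904415] [0.6    0.0076 0.1513] [[338.100477   184.92164863]] [[316.90293526 176.48918218]]
```

The tip triangulates to (0.600, 0.0076, 0.1513), against an expected 0.151, so the hub is home. I'll press lightly, ease the grip so it settles flush, then release.

```bash
python3 -m handwheel '[[[0.8,0,0.6],[0,0,0],1],[[0,0,0],[0,0,0],1],[[0,0,0],[0,0,0],1]]' 20; python3 -m handwheel '[[[-0.8,0,-0.6],[0,0,0],1],[[0,0,0],[0,0,0],1],[[0,0,0],[0,0,0],1]]' 20
```

```text
clock: 26.3
position: [0.6036, -0.0056, 0.0989]
ee_rot: [0.34, 0.545, 0.723, -0.256]
contact_force: [-5.7, 6.1, 11.2]
width: 0.0444
gripper_force: 74.3
clock: 26.68
position: [0.6036, -0.0055, 0.0989]
ee_rot: [0.34, 0.545, 0.723, -0.255]
contact_force: [-3.7, 3.7, 8.5]
width: 0.0443
gripper_force: 73.7
```

Run:
```python
from h import *
S=vision.get_image("scene"); u=(338,200)
cv2.imwrite("pics/c6.png",cv2.resize(S[150:250,272:404],None,fx=6,fy=6,interpolation=cv2.INTER_CUBIC))
print(pose()[2]["gripper_force"],pose()[2]["contact_force"])
```

```text
73.69962215423584 [-3.22490386  4.1038883   8.35517413]
```

View pics/c6.png

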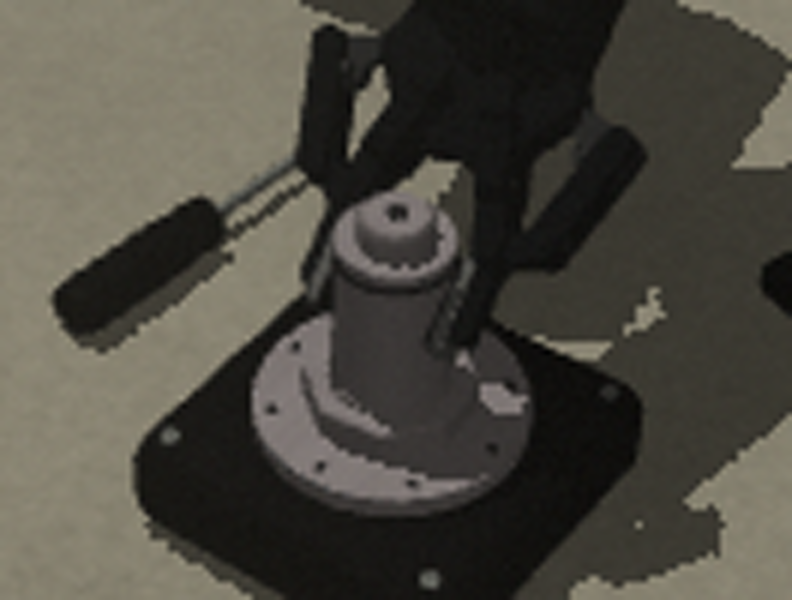

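The crop shows the flange lying flat on the disc. Release and back off along the tool.

```bash
python3 -m handwheel '[[[0,0,0],[0,0,0],0.15],[[0,0,0],[0,0,0],0.05],[[0,0,0],[0,0,0],0],[[0,0,0],[0,0,0],-0.1],[[0,0,0],[0,0,0],-0.3],[[0,0,0],[0,0,0],-1],[[0,0,0],[0,0,0],-1],[[0,0,0],[0,0,0],-1],[[0,0,0],[0,0,0],-1]]' 20; python3 -m handwheel '[[[0,0,-20],[0,0,0],-1],[[0,0,-50],[0,0,0],-1],[[0,0,-50],[0,0,0],-1],[[-20,0,-50],[0,0,0],-1],[[0,0,0],[0,0,0],-1],[[0,0,0],[0,0,0],-1]]'
python3 - <<'E'
from h import *
go([.55,-.28,.22],down(286,90,-1))
S=vision.get_image("scene");T=vision.get_image("top");cs,ct=cam("scene"),cam("top")
cv2.imwrite("pics/s7.png",S);cv2.imwrite("pics/t7.png",T)
a,b=dark(S,(338,185),2),dark(T,(317,176),3);p=tri([cs,ct],[a,b]); print(a,b,p.round(4),proj(cs,p),proj(ct,p))
E
```

```text
clock: 27.85
position: [0.6036, -0.0054, 0.097]
ee_rot: [0.339, 0.545, 0.724, -0.255]
contact_force: [0.3, -0.7, 0.5]
width: 0.0854
gripper_force: 0.0
clock: 28.6
position: [0.5705, 0.1084, 0.2215]
ee_rot: [0.338, 0.545, 0.724, -0.255]
contact_force: [0.6, 0.1, -0.8]
width: 0.0852
gripper_force: 0.0
shift [-234.6 -127.3  282.9] q [ 0.54  0.45  1.61 -0.84  1.45  0.53] t 28.6
turn [0.01 8.35 0.01]
[337.6099537  184.63136574] [316.49948427 176.49716349] [0.5994 0.0077 0.1519] [[337.94932262 184.56524942]] [[316.8273443  176.74809316]]
```

Hub confirmed home after release, tip (0.599, 0.008, 0.152). Now the grey cap.

```bash
python3 -m handwheel '[[[0,0,0],[0,1,0],-1],[[0,0,0],[0,1,0],-1],[[0,0,0],[0,1,0],-1],[[0,0,0],[0,1,0],-1],[[0,0,0],[0,1,0],-1],[[0,0,0],[0,1,0],-1],[[0,0,0],[0,1,0],-1],[[0,0,0],[0,1,0],-1],[[0,0,-30],[0,0.35,0],-1],[[-46,-17,0],[0,0,0],-1],[[-46,-17,0],[0,0,0],-1],[[-46,-17,0],[0,0,0],-1],[[-46,-17,0],[0,0,0],-1],[[-46,-17,0],[0,0,0],-1],[[-46,-17,0],[0,0,0],-1],[[-46,-17,0],[0,0,0],-1],[[-43,-14,0],[0,0,0],-1],[[0,0,0],[0,0,0],-1],[[0,0,0],[0,0,0],-1],[[0,0,0],[0,0,0],-1]]'
python3 - <<'E'
from h import *
go([.543,-.28,.24],down(286,90,-1)); s=pose()[2]; c=cam("wrist",s); im=vision.get_image("wrist"); cv2.imwrite("pics/w8.png",im)
u=proj(c,[[.543,-.28,.054]])[0]; print(u)
b=im.astype(float); u0=u.round().astype(int); w=50
# aluminium mask: hull of flange and whole part; report hole (dark) centre too
try: print(flange(im,c,u0,.014,70)[:5])
except Exception as e: print(e)
g=cv2.cvtColor(im,cv2.COLOR_BGR2GRAY); y,x=np.mgrid[:400,:640]
m=((g<40)&(abs(x-u[0])<25)&(abs(y-u[1])<25)).astype(np.uint8); n,l,st,ce=cv2.connectedComponentsWithStats(m); print([(st[i,4],ce[i].round(1),toplane(c,ce[i],.054)[0].round(4)) for i in range(1,n) if st[i,4]>15])
E
```

```text
clock: 31.2
position: [0.5436, -0.2775, 0.2513]
ee_rot: [-0.0, 0.601, 0.799, -0.0]
contact_force: [-0.1, 0.5, 0.4]
width: 0.0856
gripper_force: 0.0
shift [-2.3 -1.2 11.3] q [-0.59  0.32  1.39 -0.    1.43 -0.87] t 31.2
turn [-0.01 -0.    0.02]
[315.25168633 179.6669712 ]
(array([ 0.54242267, -0.28419282]), np.int64(3), np.float64(64.45728992182191), np.float64(68.38621268841085), 3401.1286251251586)
[(np.int32(173), array([313.9, 183.7]), array([ 0.5428, -0.2847,  0.054 ]))]
```

View pics/w8.png

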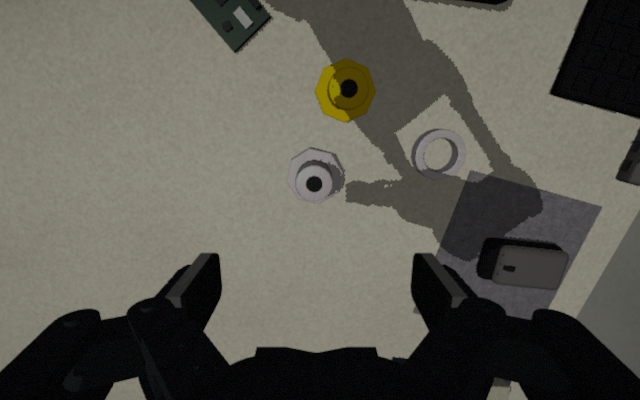

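The grey cap's boss hole is at (314,184) and its flange at (316,174); the yellow one at (345,89) is left alone. Both estimates agree on (0.5426, -0.2845). Descend and grip.

```bash
python3 -m handwheel '[[[-6.5,-2.9,40],[0,0,0],-1],[[0,0,50],[0,0,0],-1],[[0,0,50],[0,0,0],-1],[[0,0,40],[0,0,0],-1],[[0,0,30],[0,0,0],-1],[[0,0,15],[0,0,0],-1],[[0,0,5],[0,0,0],-1],[[0,0,0],[0,0,0],-1],[[0,0,0],[0,0,0],0],[[0,0,0],[0,0,0],0.3],[[0,0,0],[0,0,0],1],[[0,0,0],[0,0,0],1],[[0,0,0],[0,0,0],1],[[0,0,0],[0,0,0],1]]' 50
```

```text
clock: 33.0
position: [0.5434, -0.2863, 0.0227]
ee_rot: [0.001, 0.602, 0.799, -0.0]
contact_force: [-0.2, -0.1, 6.0]
width: 0.0406
gripper_force: 51.0
```

```bash
python3 -m handwheel '[[[0,0,-20],[0,0,0],1],[[0,0,-50],[0,0,0],1],[[0,0,-60],[0,0,0],1],[[0,0,-60],[0,0,0],1],[[0,0,-37],[0,0,0],1],[[44.2,22.6,0],[0,0,0],1],[[44.2,22.6,0],[0,0,0],1],[[44.2,22.6,0],[0,0,0],1],[[44.2,22.6,0],[0,0,0],1],[[44.2,22.6,0],[0,0,0],1],[[44.2,22.6,0],[0,0,0],1],[[0,0,25],[0,0,0],1],[[0,0,0],[0,0,0],1],[[0,0,0],[0,0,0],1]]'
python3 - <<'E'
from h import *
go([.6005,.0059,.204],down(286,90,-1))
S=vision.get_image("scene");T=vision.get_image("top")
cv2.imwrite("pics/s9.png",S);cv2.imwrite("pics/t9.png",T)
print(proj(cam("scene"),[[.6,.0077,.24],[.6,.0077,.181],[.6,.0077,.151]]))
cv2.imwrite("pics/c9.png",cv2.resize(S[110:240,260:410],None,fx=4.5,fy=4.5,interpolation=cv2.INTER_CUBIC))
E
```

```text
clock: 34.75
position: [0.5998, 0.0061, 0.2235]
ee_rot: [0.0, 0.602, 0.799, -0.001]
contact_force: [0.4, 0.1, -1.5]
width: 0.0409
gripper_force: 51.0
shift [-0.3  0.6 19.5] q [-0.11  0.32  1.46 -0.    1.36 -0.38] t 34.75
turn [-0.01  0.01  0.  ]
[[339.20720697 152.38091071]
 [338.47924239 174.44398861]
 [338.13146306 184.9844499 ]]
```

View pics/c9.png

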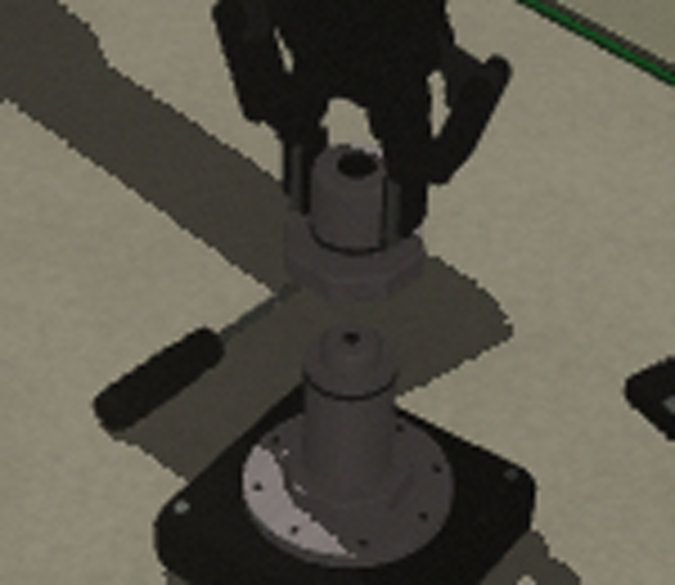

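The cap's hole is at scene (339.3,146.2); the hub axis at that height projects to about (339.4,146.6), so it is aligned within about 1 mm. Lower it.

```bash
python3 -m handwheel '[[[0,0.3,20],[0,0,0],1],[[0,0,18],[0,0,0],1],[[0,0,8],[0,0,0],1],[[0,0,2],[0,0,0],1],[[0,0,2],[0,0,0],1],[[0,0,2],[0,0,0],1],[[0,0,0],[0,0,0],1]]';  python3 -m handwheel '[[[0,0,2],[0,0,0],1],[[0,0,2],[0,0,0],1],[[0,0,1.5],[0,0,0],1],[[0,0,0],[0,0,0],1]]'
```

```text
clock: 35.72
position: [0.6002, 0.0067, 0.1716]
ee_rot: [0.0, 0.601, 0.799, -0.0]
contact_force: [0.6, 0.0, -1.0]
width: 0.041
gripper_force: 51.0
clock: 36.22
position: [0.6001, 0.0066, 0.1657]
ee_rot: [0.0, 0.601, 0.799, -0.0]
contact_force: [-0.2, 0.5, -1.9]
width: 0.0407
gripper_force: 51.0
```

Already 8 mm over the spigot without contact.

```bash
python3 -m handwheel '[[[0,0,1],[0,0,0],1],[[0,0,1],[0,0,0],1],[[0,0,1],[0,0,0],1],[[0,0,0.5],[0,0,0],1],[[0,0,0],[0,0,0],1],[[0,0,0],[0,0,0],1]]';  python3 -m handwheel '[[[0,0,0.5],[0,0,0],1],[[0,0,0.5],[0,0,0],1],[[0,0,0],[0,0,0],1],[[0,0,0],[0,0,0],1]]'
```

```text
clock: 36.98
position: [0.6002, 0.0066, 0.1624]
ee_rot: [0.0, 0.601, 0.799, -0.0]
contact_force: [0.5, -0.4, -1.4]
width: 0.041
gripper_force: 51.0
clock: 37.48
position: [0.6002, 0.0066, 0.1617]
ee_rot: [0.0, 0.601, 0.799, -0.0]
contact_force: [-0.7, 0.1, 1.0]
width: 0.0405
gripper_force: 51.1
```

```bash
python3 -m handwheel '[[[0,0,0.6],[0,0,0],1],[[0,0,0.4],[0,0,0],1],[[0,0,0],[0,0,0],1],[[0,0,0],[0,0,0],1]]'
python3 - <<'E'
from h import *
S=vision.get_image("scene"); cv2.imwrite("pics/s10.png",S); c=cam("scene")
u=proj(c,[.6,.0077,.193])[0]; a=dark(S,tuple(u.round().astype(int)),4); print(u,a,toplane(c,a,.193))
E
```

```text
clock: 37.98
position: [0.6002, 0.0066, 0.1617]
ee_rot: [0.001, 0.601, 0.799, -0.0]
contact_force: [-2.3, 0.1, 6.2]
width: 0.0406
gripper_force: 51.6
[338.62243843 170.10401728] [338.32114467 169.92527822] [[0.59912988 0.00766235 0.193     ]]
```

Home: contact at the predicted TCP height of 0.1617. Release and retreat.

```bash
python3 -m handwheel '[[[0,0,0],[0,0,0],0.15],[[0,0,0],[0,0,0],0.05],[[0,0,0],[0,0,0],-0.05],[[0,0,0],[0,0,0],-0.2],[[0,0,0],[0,0,0],-1],[[0,0,0],[0,0,0],-1],[[0,0,0],[0,0,0],-1],[[0,0,-20],[0,0,0],-1],[[0,0,-40],[0,0,0],-1],[[0,0,-50],[0,0,0],-1],[[0,0,-40],[0,0,0],-1],[[0,0,0],[0,0,0],-1],[[0,0,0],[0,0,0],-1]]' 20
python3 - <<'E'
from h import *
S=vision.get_image("scene"); T=vision.get_image("top"); cs,ct=cam("scene"),cam("top"); P=[.6,.0077,.193]
u,v=[tuple(proj(c,P)[0].round().astype(int)) for c in(cs,ct)]
a,b=dark(S,u,4),dark(T,v,5); p=tri([cs,ct],[a,b]); print(p.round(4),a,b,proj(cs,p),proj(ct,p))
cv2.imwrite("pics/c11.png",np.hstack([cv2.resize(S[140:260,270:410],(400,343)),cv2.resize(T[120:240,250:390],(400,343))]))
E
```

```text
clock: 39.65
position: [0.5996, 0.0068, 0.3096]
ee_rot: [-0.0, 0.601, 0.799, -0.001]
contact_force: [-0.0, -0.1, -0.7]
width: 0.0853
gripper_force: 0.0
[0.6002 0.0089 0.1933] [338.37147193 169.92867982] [314.466759   170.31440443] [[339.10732583 169.77489318]] [[315.20396373 170.88015601]]
```

View pics/c11.png

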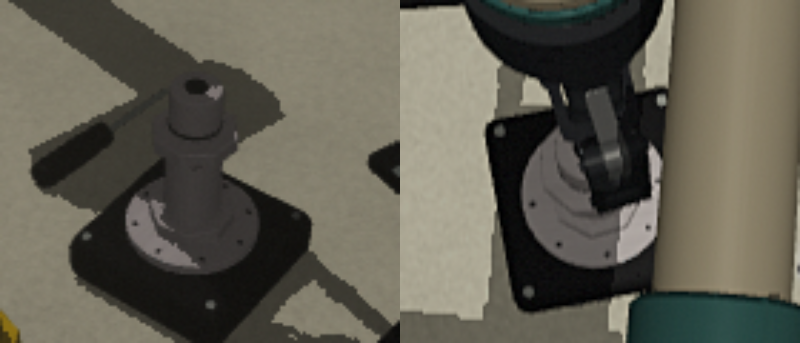

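The scene view shows the cap seated flush and upright on the hub (hole at about (338,170), where expected), with the arm clear above.

```bash
python3 -c "
from rig import manip; print(manip.sign_off())"
```

```text
the job is handed in; nothing more can be done
None
```

I turned the hub over and seated it face down on the base, then seated the grey cap on it; both are released, the other objects were left alone, and the job was handed in at about 40 s (no verdict was shown).

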